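Tip the lamp ballast onto its back and push it to the fence

TASK

On the green test board two lamp ballasts stand on end. Push the red one over so that it comes to lie on the board with its black terminal strip facing up, then push it along the board until its far end sits flush and square against the aluminium fence. Only push it, never lift it off the board; leave the blue ballast standing where it is and do not disturb the other things on the bench.

Things in the scene. Friction and masses are not known exactly. Their poses are not given: they have to be found in the camera images.
- red_ballast: red steel box 42 x 60 x 130 mm (own x, y, z), 0.25 to 0.45 kg, standing on end, yawed up to 0.15 rad from the board. Origin: centre of its foot (the end it stands on); z along its length; x from terminal face to back face, roughly towards the fence. A push to +x near the top of the terminal face tips it: past 18 degrees (40 mm at the top) it falls and lies terminals up, foot end to the robot
- red_terminals (a point): middle of the black terminal strip (50 mm wide, 16 mm high, 7 mm proud) on the red ballast's -x face, 26 mm from the foot; this face looks away from the fence at the start and must look up at the end
- red_foot_edge (a point): middle of the foot's +x edge of the red ballast, the edge it tips about; it stays on the mat all the time. Once lying, the ballast's far end is 45 to 100 mm short of the fence, and a level push of 2 to 6 N slides it; turning it square against the fence can take 15 N at the middle of its foot end
- red_top_left (a point): on the red ballast's top end (which becomes the far end once it lies), middle of the end's +y side: 30 mm from the end's centre, half-way through the 42 mm thickness
- red_top_right (a point): the same on the -y side of that end
- blue_ballast: blue steel box of the same make and size, also standing on end on the board, its centre about 190 mm to one side of the red one's (either side); origin at the centre of its foot, z up. Must stay standing
- board: fixed test board 360 x 360 mm, plywood with a green mat, which is 280 x 340 mm and whose surface lies 15 mm above the bench; origin at the centre of the underside (on the bench), x towards the fence, z up
- fence (a point): middle of the fence's near face (the face that looks to the board's -x), 115 mm from the board's origin along its x and 36 mm above the bench. The fence is a rigid aluminium bar along the board's y, 340 mm long, its top 55 mm above the bench
- socket: loose brass lamp socket standing on the board midway between the two ballasts' lanes, diameter 40 mm, 46 mm high; origin at the centre of its underside
- screwdriver: screwdriver lying on the bench; origin under its middle, x along it
- spray_can: spray can standing on the bench, diameter 66 mm, 190 mm high; origin at the centre of its underside
- jar: glass jar with a lid standing on the bench, diameter 64 mm, 70 mm high; origin at the centre of its underside
- tape: blue roll of tape lying flat on the bench, diameter 90 mm, 19 mm high; origin at the centre of its underside
- mug: white mug standing on the bench, diameter 80 mm, 95 mm high; origin at the centre of its underside
There are look-alikes about, which are no part of the job. Of the things shaped like the red_ballast, the red one is meant. Several things have the shape of the blue_ballast; the one meant has the colours described above.

How it is judged:
By the outcome, as a careful person would: the job done as asked, in the order asked, and still so for the second after the job is handed in, with the robot touching nothing.
It also fails if it takes over 45 s, if anything falls off the work surface, if the arm or the gripper's body presses on something with over 40 N, if the wrist force passes 120 N, or if a joint passes its speed limit or range.

ROBOT

A 6-joint arm with a two-finger parallel gripper is mounted at the origin on the work surface. World frame = base frame: x ahead of the robot, y to its left, z up, the work surface at z = 0. Lengths are in mm, angles in rad, forces in N, time in s.
With the tool pointing down it reaches from about 375 to 975 mm from the base axis. Payload 3.8 kg.
Tool frame: the origin (TCP) lies at the very end of the fingers, on their centre line; the grasp point (between the pads) lies 19 mm behind it; z points along the fingers, y is the line along which they close (so a half turn about z gives the same grasp; the last joint's range is limited). The gripper opens to 85 mm and grips with 20 to 120 N. Pads are 22 mm wide; open, the fingers measure 114 mm over their backs; the gripper's body (76 mm by 85 mm) begins 54 mm behind the grasp point. The pads swing forward as they close: fully open they stand 13 mm farther back than shut.
Start: joints at [-1.332, 0.264, 1.604, -0, 1.274, -0.037], TCP at [183.808, -649.486, 231.28] pointing down, gripper open.
Joint ranges: [-2.63, 2.63], [-0.94, 2.18], [0.31, 2.57], [-1.31, 4.45], [0, 2.66], [-2.55, 2.55]. Speed limits (rad/s): [2.57, 2.57, 3.14, 3.14, 3.14, 3.14].

INTERFACE

Orientations are given as a unit quaternion [w, x, y, z].
In Python, from station import monitor, cams, sign_off gives the robot as it stands.
- The arm moves only by the shell command python3 -m crank 'ROWS'. ROWS is a JSON object of lists of equal length, an entry for each row: "twist": the turn, a rotation vector about the tool's x, y, z normalised to -1 to 1, where 1 is 180 degrees, a list of three; "offset": the shift along the tool's x, y, z normalised to -1 to 1, where 1 is 40 cm, a list of three; "gripper": the closure in counts, from 0 (fully open) to 255 (shut). In form: {"twist": [[ax, ay, az], ...], "offset": [[tx, ty, tz], ...], "gripper": [gripper, ...]}. A call has 1 to 5 rows; each row is the pose to reach, as a shift and turn from the pose commanded when the call began, along the tool's axes at that moment, turning the shorter way round; what a row does not reach only later rows make up. A row lasts 1/8 s, in which the tool goes at most 62.5 mm and 10.7 degrees, less where a joint would pass 70% of its speed; a pose out of reach is approached as far as the arm can. A call with a number of a shift or a turn outside -1 to 1 is refused whole. A call with a gripper value outside its range is refused whole. The fingers move at their own pace and stop on an object; the grip force is fixed at half the most. Time passes only in rows, so rows that repeat a pose let the fingers close. It gives the time, the measured TCP pose, the force, the opening and the grip force at its end, in the units of the state.
- monitor.state(): the state, without advancing time (a new reading comes with each control period).
- cams.read_camera(name): name is "side" or "top"; returns a dict with "pixels" (400x640x3 uint8, blue, green, red), "range_z" (400x640 float32, mm along the optical axis (not along the pixel's ray), 0 where there is no reading), "intrinsics" (3x3 intrinsics, pixels), "xyz" and "attitude" of the camera in the world. Camera axes: x right, y down, z forward; pixel columns grow to the right and rows downward; lengths in mm; the calibration is good to about 2 mm. A picture is of the moment at which its call begins.
- sign_off(): hands the job in; it is judged then, once.
Trained networks look in the newest picture that a camera, given by its name, has taken for a name from the list of things; names that differ only in an ending like _2 or _b are one class to them, and where a whole thing is asked for, a point or a joint stands for the part that bears it (a point fixed in the world has none). Each returns a list of dicts, best first, with "confidence" (0 to 1); they miss things now and then, are a little off and sometimes report something else, mostly with a low value. They report only what shows in the picture. A call takes as long as a camera call. They do not tell look-alikes from the thing itself.
- cams.look_for(camera, target): "extent" ([left, top, right, bottom] in pixels, round what is visible of it).
- cams.mark_of(camera, target): "position" ([column, row] in pixels: a listed point, or the origin of a listed thing).
The state is a dict: "time_s": time; "joint_pos": joint angles; "joint_vel": joint speeds; "joint_torque": joint torques, N m; "eef_pos": TCP position; "tool_rot": TCP orientation; "contact_force": force on the tool from outside, world axes, zero at the start; "wrist_torque": the same for the moment, N m; "opening": finger opening in mm; "gripper_force": force on a finger pad.
Only numpy, scipy, OpenCV 4.12 (cv2) and the standard library are available. Lean on these libraries where they do the work, as an engineer would, in place of code of your own. Each camera call takes 0.05 s, during which the arm holds its last target. There are 200 camera calls.

## Working session

There is one attempt and no reset: what is moved stays moved. The work goes in short steps, Python scripts to look and compute and a shell command to move; the robot and the scene stay as the last step left them, time stands still between calls to the robot, and variables do not carry over. Pictures are saved under pics/ and viewed, at most 10 in all, crops included, and the job is handed in when it is done.

```bash
mkdir -p pics; cat > h.py <<'E'
import numpy as np, cv2
from scipy.spatial.transform import Rotation as R
from station import monitor, cams
def shot(n):
    c=cams.read_camera(n); q=c["attitude"]; q=np.array(q,float)
    c["R"]=q if q.shape==(3,3) else R.from_quat(q[[1,2,3,0]]).as_matrix()
    v,u=np.mgrid[0:400,0:640]; K=np.array(c["intrinsics"]); z=c["range_z"]
    P=np.stack([(u-K[0,2])/K[0,0]*z,(v-K[1,2])/K[1,1]*z,z],-1)
    c["P"]=P@c["R"].T+np.array(c["xyz"]); c["P"][z==0]=np.nan
    return c
E
python3 - <<'E'
from h import *
for n in("top","side"):
    c=shot(n); cv2.imwrite(f"pics/{n}1.png",c["pixels"]); print(n,c["xyz"],c["attitude"])
    for t in["red_ballast","red_terminals","red_foot_edge","red_top_left","red_top_right","blue_ballast","fence","board","socket"]:
        print(t,[(np.round(d["position"]).tolist(),round(d["confidence"],2)) for d in cams.mark_of(n,t)[:4]])
E
```

```text
top [ 371.88649951   -7.63397197 1256.97541949] [-0.06217773  0.70686415 -0.70217904  0.05849445]
red_ballast [([348.0, 216.0], 0.78), ([314.0, 149.0], 0.69), ([364.0, 269.0], 0.57)]
red_terminals [([363.0, 280.0], 0.77), ([350.0, 224.0], 0.75), ([288.0, 220.0], 0.65)]
red_foot_edge [([371.0, 266.0], 0.68)]
red_top_left [([340.0, 208.0], 0.91), ([358.0, 269.0], 0.79), ([287.0, 219.0], 0.61)]
red_top_right [([361.0, 210.0], 0.98), ([380.0, 276.0], 0.72)]
blue_ballast [([287.0, 218.0], 0.95), ([279.0, 268.0], 0.65)]
fence [([314.0, 149.0], 0.84), ([342.0, 209.0], 0.72)]
board [([316.0, 189.0], 0.88)]
socket [([317.0, 180.0], 0.46), ([186.0, 170.0], 0.36)]
side [ 440.71952995 1038.13328705  712.18136015] [ 0.03710942 -0.03951188  0.86438532 -0.4998997 ]
red_ballast [([342.0, 210.0], 0.9), ([351.0, 200.0], 0.67), ([396.0, 208.0], 0.55)]
red_terminals [([402.0, 201.0], 0.85), ([350.0, 199.0], 0.73)]
red_foot_edge [([390.0, 204.0], 0.81), ([334.0, 208.0], 0.58)]
red_top_left [([394.0, 176.0], 0.95), ([341.0, 174.0], 0.94)]
red_top_right [([339.0, 170.0], 0.6), ([400.0, 166.0], 0.56)]
blue_ballast [([338.0, 244.0], 0.91), ([403.0, 255.0], 0.89)]
fence [([267.0, 222.0], 0.97)]
board [([306.0, 231.0], 0.77), ([261.0, 221.0], 0.73)]
socket [([299.0, 225.0], 0.53), ([349.0, 166.0], 0.32)]
```

View pics/top1.png

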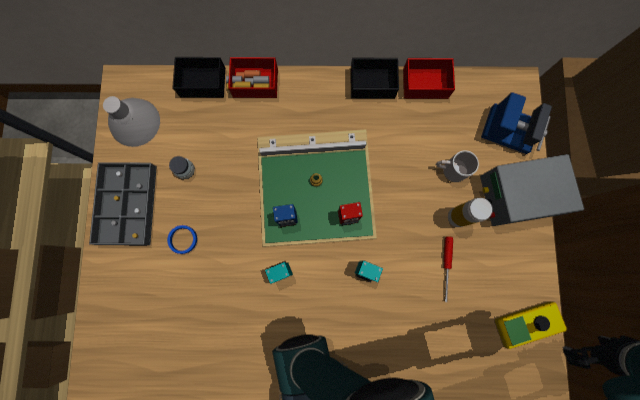

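View pics/side1.png

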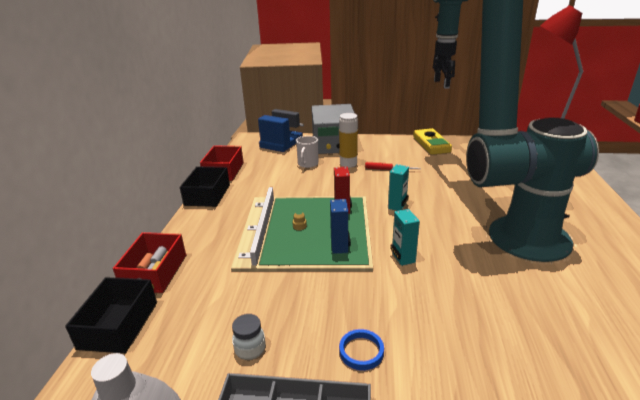

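Top: the red ballast is at (350,213), blue at (285,214), socket at (316,180) and fence face along row ~150. The two teal look-alikes are at (370,271) and (278,272). In the side view red is at (342,190). The candidates for red are (350,213) red, the two teal ones and blue, so I choose (350,213). Next I measure it and take a close crop.

```bash
python3 - <<'E'
from h import *
c=shot("top");P=c["P"];im=c["pixels"]
cv2.imwrite("pics/crop1.png",cv2.resize(im[125:290,250:400],None,fx=4,fy=3.6))
v,u=np.mgrid[0:400,0:640]
def rect(n,box,zl,zh):
    m=(u>=box[0])&(u<box[2])&(v>=box[1])&(v<box[3])&(P[...,2]>zl)&(P[...,2]<zh)
    p=P[m]; r=cv2.minAreaRect(p[:,:2].astype(np.float32)); print(n,len(p),np.round(r[0]),np.round(r[1]),r[2],"z",np.round(np.median(p[:,2])),"mean",np.round(p.mean(0)),"min",np.round(p.min(0)),"max",np.round(p.max(0)));return p
for n,b in dict(red=(330,190,370,235),blue=(265,190,305,235),teal1=(350,250,390,290),teal2=(260,255,300,290)).items():
    rect(n,b,105 if 'teal' in n else 120,175)
rect("sock",(300,165,335,195),30,80)
f=rect("fencetop",(255,125,375,165),45,66)
b=np.round(f[:,1]/10)*10
xs=[(y,f[b==y][:,0].min()) for y in np.unique(b)]; print(np.polyfit(*np.array(xs[2:-2]).T,1), [tuple(np.round(q)) for q in xs])
g=(im[...,1]>im[...,2]*1.3)&(im[...,1]>im[...,0]*1.2)&(P[...,2]<25)&(u>250)&(u<385)&(v<250)
p=P[g];r=cv2.minAreaRect(p[:,:2].astype(np.float32));print("mat",r,np.median(p[:,2]))
E
```

```text
red 330 [526. -93.] [43. 60.] 9.900327682495117 z 144.0 mean [525. -92. 143.] min [ 501. -125.  120.] max [550. -60. 150.]
blue 334 [520.  99.] [42. 60.] 8.312973022460938 z 144.0 mean [518.  98. 143.] min [495.  67. 121.] max [544. 129. 151.]
teal1 340 [ 357. -147.] [60. 42.] 68.35430908203125 z 129.0 mean [ 357. -146.  129.] min [ 328. -181.  105.] max [ 386. -113.  135.]
teal2 333 [351. 115.] [42. 60.] 23.02195167541504 z 130.0 mean [351. 114. 129.] min [321.  81. 105.] max [379. 149. 135.]
sock 93 [639.  10.] [36. 35.] 0.33785346150398254 z 51.0 mean [637.   9.  48.] min [621.  -8.  32.] max [657.  27.  64.]
fencetop 521 [744.  22.] [ 16. 338.] 4.542199611663818 z 54.0 mean [743.  21.  53.] min [ 724. -147.   45.] max [764. 190.  63.]
[-7.83968643e-02  7.38372900e+02] [(np.float64(-150.0), np.float64(751.0)), (np.float64(-140.0), np.float64(749.0)), (np.float64(-130.0), np.float64(748.0)), (np.float64(-120.0), np.float64(747.0)), (np.float64(-110.0), np.float64(747.0)), (np.float64(-100.0), np.float64(746.0)), (np.float64(-90.0), np.float64(746.0)), (np.float64(-80.0), np.float64
[... 502 characters left out ...]
 np.float64(734.0)), (np.float64(60.0), np.float64(734.0)), (np.float64(70.0), np.float64(734.0)), (np.float64(80.0), np.float64(732.0)), (np.float64(90.0), np.float64(732.0)), (np.float64(100.0), np.float64(730.0)), (np.float64(110.0), np.float64(731.0)), (np.float64(120.0), np.float64(728.0)), (np.float64(130.0), np.float64(728.0)), (np.float64(140.0), np.float64(727.0)), (np.float64(150.0), np.float64(727.0)), (np.float64(160.0), np.float64(727.0)), (np.float64(170.0), np.float64(724.0)), (np.float64(180.0), np.float64(724.0)), (np.float64(190.0), np.float64(724.0))]
mat ((739.9854125976562, -5.5470428466796875), (375.4167175292969, 626.1077880859375), 84.7156982421875) 14.423358895857518
```

View pics/crop1.png

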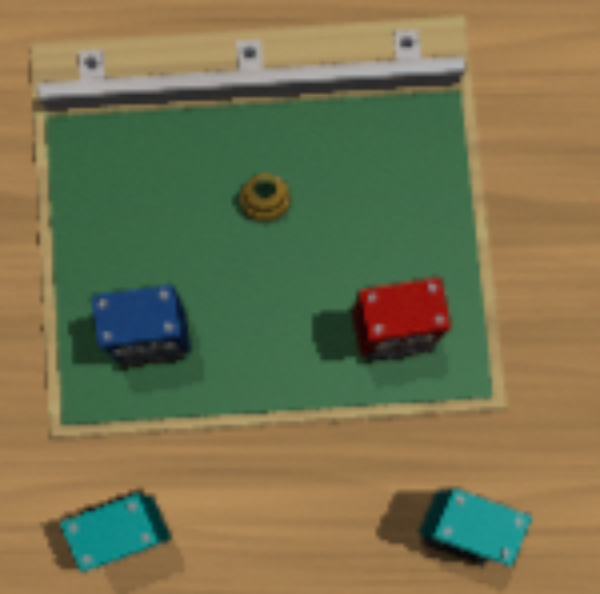

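The crop confirms red upright at top pixel (350,213), with its black terminals towards the robot. The fence yaw is 0.078 and the red yaw is about 0.17. Now I work out the approach.

```bash
cat > go.py <<'E'
import sys; from h import *
x,y,z,yaw=map(float,sys.argv[1:5]); s=monitor.state()
q=np.array(s["tool_rot"])[[1,2,3,0]]; Rt=R.from_quat(q)
best=None
for k in(0,np.pi):
    D=R.from_euler("z",yaw+k)*R.from_euler("x",np.pi); w=(Rt.inv()*D).as_rotvec()
    if best is None or np.linalg.norm(w)<np.linalg.norm(best): best=w
o=Rt.inv().apply(np.array([x,y,z])-s["eef_pos"])/400
print("t",s["time_s"],"pos",np.round(s["eef_pos"],1),"F",np.round(s["contact_force"],1),"j",np.round(s["joint_pos"],2))
print("offset",np.round(o,4),"twist",np.round(best/np.pi,4),"open",s["opening"], "toolx",np.round(Rt.as_matrix()[:,0],3))
E
python3 go.py 465 -104 250 0.165
```

```text
t 1.05 pos [ 183.8 -649.5  231.3] F [-0.2  1.1 -0.3] j [-1.33  0.26  1.6   0.    1.27 -0.04]
offset [ 1.0478 -1.1208 -0.0468] twist [ 0.     -0.      0.0353] open 85.57937835645474 toolx [0.962 0.272 0.   ]
```

```bash
python3 -m crank '{"twist":[[0,0,0.035],[0,0,0.035],[0,0,0.035],[0,0,0.035],[0,0,0.035]],"offset":[[0.52,-0.56,-0.05],[0.52,-0.56,-0.05],[0.52,-0.56,-0.05],[0.52,-0.56,-0.05],[0.52,-0.56,-0.05]],"gripper":[255,255,255,255,255]}'; python3 go.py 465 -104 250 0.165
```

```text
time_s: 1.68
eef_pos: [323.7, -375.4, 251.7]
tool_rot: [0.0, 0.997, 0.083, 0.0]
contact_force: [0.8, 0.3, -0.3]
opening: 0.4
gripper_force: 0.0
t 1.675 pos [ 323.7 -375.4  251.7] F [ 0.8  0.3 -0.3] j [-0.91 -0.09  1.95  0.    1.28  0.5 ]
offset [ 0.4605 -0.611   0.0042] twist [ 0.0002 -0.0002  0.0002] open 0.4426783674759777 toolx [0.986 0.165 0.001]
```

```bash
python3 -m crank '{"twist":[[0,0,0],[0,0,0],[0,0,0],[0,0,0],[0,0,0]],"offset":[[0.46,-0.61,0],[0.46,-0.61,0],[0.46,-0.61,0],[0.46,-0.61,0],[0.46,-0.61,0]],"gripper":[255,255,255,255,255]}'; python3 go.py 468 -103 122 0.165
```

```text
time_s: 2.3
eef_pos: [464.9, -104.2, 251.8]
tool_rot: [0.0, 0.997, 0.083, 0.001]
contact_force: [0.9, -0.3, 0.0]
opening: -0.2
gripper_force: 0.0
t 2.3 pos [ 464.9 -104.2  251.8] F [ 0.9 -0.3  0. ] j [-0.27 -0.13  1.99  0.    1.29  1.13]
offset [ 0.0076 -0.0019  0.3245] twist [ 0.0002 -0.0004  0.0005] open -0.21052321704085045 toolx [0.986 0.166 0.001]
```

```bash
python3 -m crank '{"twist":[[0,0,0],[0,0,0],[0,0,0],[0,0,0],[0,0,0]],"offset":[[0.005,0,0.15],[0.005,0,0.27],[0.005,0,0.325],[0.03,0,0.325],[0.045,0,0.325]],"gripper":[255,255,255,255,255]}'
python3 -m crank '{"twist":[[0,0,0],[0,0,0],[0,0,0],[0,0,0],[0,0,0]],"offset":[[0.01,0,0],[0.02,0,0],[0.03,0,0],[0.04,0,0],[0.05,0,0]],"gripper":[255,255,255,255,255]}'; python3 go.py 468 -103 122 0.165
python3 - <<'E'
from h import *
c=shot("side");cv2.imwrite("pics/side2.png",cv2.resize(c["pixels"][120:290,220:440],None,fx=3,fy=3))
E
```

```text
time_s: 2.92
eef_pos: [483.9, -103.6, 122.8]
tool_rot: [0.0, 0.997, 0.083, 0.001]
contact_force: [0.5, -0.8, 0.6]
opening: 0.0
gripper_force: 0.0
time_s: 3.55
eef_pos: [501.6, -100.0, 121.3]
tool_rot: [-0.0, 0.997, 0.083, -0.0]
contact_force: [-1.0, 0.5, -0.3]
opening: -0.4
gripper_force: 0.4
t 3.55 pos [ 501.6 -100.   121.3] F [-1.   0.5 -0.3] j [-0.25  0.05  2.06 -0.    1.03  1.16]
offset [-0.0842 -0.0064 -0.0018] twist [-0.      0.0001  0.0002] open -0.42513789900924526 toolx [ 0.986  0.165 -0.   ]
```

View pics/side2.png

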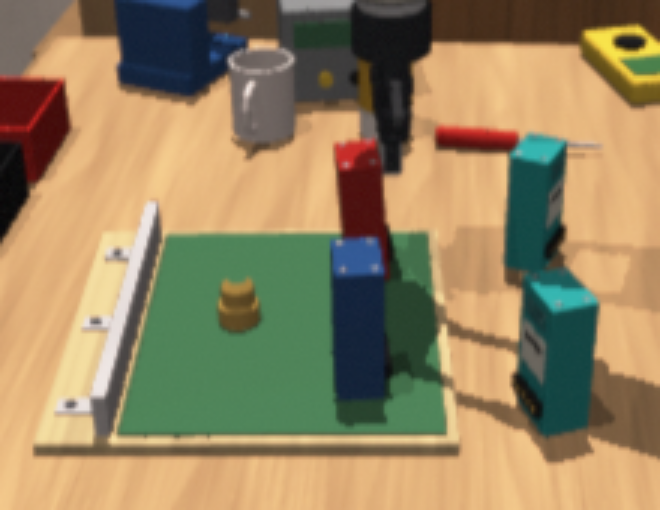

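The side crop shows the finger touching the red top at crop (385,160), and red starting to lean. Keep pushing.

```bash
for i in 1; do python3 -m crank '{"twist":[[0,0,0],[0,0,0],[0,0,0],[0,0,0],[0,0,0]],"offset":[[0.01,0,0],[0.02,0,0],[0.03,0,0],[0.04,0,0],[0.05,0,0]],"gripper":[255,255,255,255,255]}'; done; python3 -m crank '{"twist":[[0,0,0],[0,0,0],[0,0,0],[0,0,0],[0,0,0]],"offset":[[0.01,0,0],[0.02,0,0],[0.03,0,0],[0.04,0,0],[0.05,0,0]],"gripper":[255,255,255,255,255]}'
python3 - <<'E'
from h import *
c=shot("side");cv2.imwrite("pics/side3.png",cv2.resize(c["pixels"][120:290,220:440],None,fx=3,fy=3))
E
```

```text
time_s: 4.22
eef_pos: [521.7, -96.6, 121.3]
tool_rot: [0.0, 0.997, 0.083, 0.0]
contact_force: [-0.5, 0.1, 0.9]
opening: -0.1
gripper_force: 0.1
time_s: 4.85
eef_pos: [541.3, -93.4, 121.3]
tool_rot: [-0.0, 0.997, 0.083, 0.0]
contact_force: [0.1, 0.4, -0.4]
opening: -0.1
gripper_force: 0.0
```

View pics/side3.png

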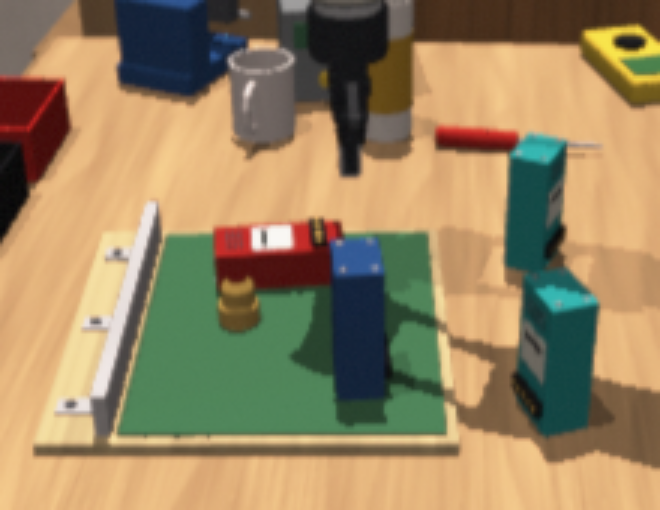

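It fell cleanly: red is lying at crop (280,255) with its terminals up at (318,232). Retract, then measure.

```bash
python3 -m crank '{"twist":[[0,0,0],[0,0,0],[0,0,0],[0,0,0],[0,0,0]],"offset":[[-0.1,0,0],[-0.18,0,0],[-0.18,0,0],[-0.18,0,0],[-0.18,0,0]],"gripper":[255,255,255,255,255]}'
cat > red.py <<'E'
from h import *
c=shot("top");P=c["P"];im=c["pixels"].astype(int)
v,u=np.mgrid[0:400,0:640]
b=(u>325)&(u<375)&(v>135)&(v<235)
r=b&(im[...,2]>70)&(im[...,1]<0.5*im[...,2])&(P[...,2]>30)
m=b&(P[...,2]>50)&(P[...,2]<75)&(P[...,0]<735)&cv2.dilate(r.astype(np.uint8),np.ones((9,9))).astype(bool)
p=P[m]; rr=cv2.minAreaRect(p[:,:2].astype(np.float32)); print("lying",len(p),rr,"z",np.median(p[:,2]))
for t in("red_top_left","red_top_right","red_terminals"): print(t,[(np.round(d["position"]).tolist(),round(d["confidence"],2)) for d in cams.mark_of("top",t)[:3]])
print(np.round(cv2.boxPoints(rr)))
cv2.imwrite("pics/last.png",cv2.resize(c["pixels"][120:250,250:400],None,fx=4,fy=4))
E
python3 red.py; python3 go.py 520 -95 30 0.08
```

```text
time_s: 5.52
eef_pos: [471.2, -105.4, 121.7]
tool_rot: [0.0, 0.997, 0.083, 0.001]
contact_force: [0.2, 0.2, -0.3]
opening: -0.1
gripper_force: 0.0
lying 537 ((621.5629272460938, -75.95870971679688), (126.5154037475586, 60.17710876464844), 10.157403945922852) z 56.58221074297444
red_top_left [([329.0, 167.0], 0.92), ([361.0, 269.0], 0.62)]
red_top_right [([348.0, 162.0], 0.92), ([380.0, 276.0], 0.9), ([346.0, 205.0], 0.74)]
red_terminals [([348.0, 197.0], 0.95), ([364.0, 279.0], 0.92)]
[[ 554.  -57.]
 [ 565. -117.]
 [ 689.  -94.]
 [ 679.  -35.]]
t 5.725 pos [ 470.5 -105.2  121.3] F [ 0.5 -0.5 -0.7] j [-0.27 -0.    2.12  0.    1.03  1.13]
offset [ 0.1261 -0.0047  0.2282] twist [-0.     -0.      0.0274] open 0.2185014441864742 toolx [0.986 0.165 0.   ]
```

View pics/last.png

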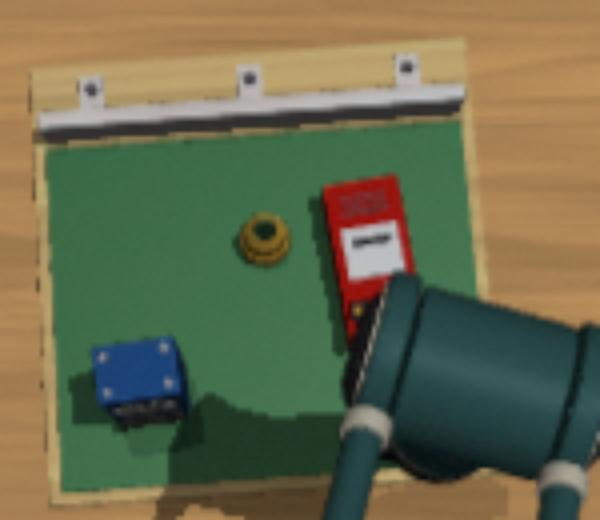

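Red lies at yaw 0.177 with its far end about 58 mm short of the fence, and the socket (264,240) is clear. The board-aligned finger face will touch left of centre and turn red square. I lower behind the foot end.

```bash
python3 -m crank '{"twist":[[0,0,0.0274],[0,0,0.0274],[0,0,0.0274],[0,0,0.0274],[0,0,0.0274]],"offset":[[0.1,-0.012,0.05],[0.133,-0.016,0.15],[0.133,-0.016,0.233],[0.133,-0.016,0.233],[0.133,-0.016,0.233]],"gripper":[255,255,255,255,255]}'; python3 go.py 595 -84.5 28 0.08
```

```text
time_s: 6.35
eef_pos: [522.2, -90.4, 28.9]
tool_rot: [0.0, 0.999, 0.04, 0.0]
contact_force: [0.3, 0.4, -0.2]
opening: -0.1
gripper_force: 0.0
t 6.35 pos [522.2 -90.4  28.9] F [ 0.3  0.4 -0.2] j [-0.22  0.21  2.09  0.    0.85  1.27]
offset [ 1.826e-01 -1.000e-04  2.500e-03] twist [ 0.0001 -0.0003 -0.0001] open -0.09488896884773351 toolx [0.997 0.08  0.001]
```

Push in slow steps, aiming for 45 mm past the start and then on.

```bash
python3 -m crank '{"twist":[[0,0,0],[0,0,0],[0,0,0],[0,0,0],[0,0,0]],"offset":[[0.025,0,0],[0.045,0,0],[0.06,0,0],[0.075,0,0],[0.09,0,0]],"gripper":[255,255,255,255,255]}';python3 -m crank '{"twist":[[0,0,0],[0,0,0],[0,0,0],[0,0,0],[0,0,0]],"offset":[[0.015,0,0],[0.03,0,0],[0.045,0,0],[0.06,0,0],[0.07,0,0]],"gripper":[255,255,255,255,255]}'; python3 red.py
```

```text
time_s: 6.98
eef_pos: [557.2, -87.2, 27.9]
tool_rot: [-0.0, 0.999, 0.04, -0.001]
contact_force: [-4.4, -0.8, 2.1]
opening: 0.2
gripper_force: 1.5
time_s: 7.6
eef_pos: [585.7, -85.1, 27.9]
tool_rot: [-0.0, 0.999, 0.04, 0.0]
contact_force: [-3.2, -0.6, 1.1]
opening: 0.1
gripper_force: 1.2
lying 11 ((710.6632080078125, -61.54726028442383), (44.22724914550781, 32.705081939697266), 34.46908187866211) z 56.874647775010544
red_top_left [([357.0, 268.0], 0.71)]
red_top_right [([379.0, 274.0], 0.56)]
red_terminals [([364.0, 280.0], 0.44)]
[[683. -61.]
 [702. -88.]
 [738. -63.]
 [720. -36.]]
```

View pics/last.png

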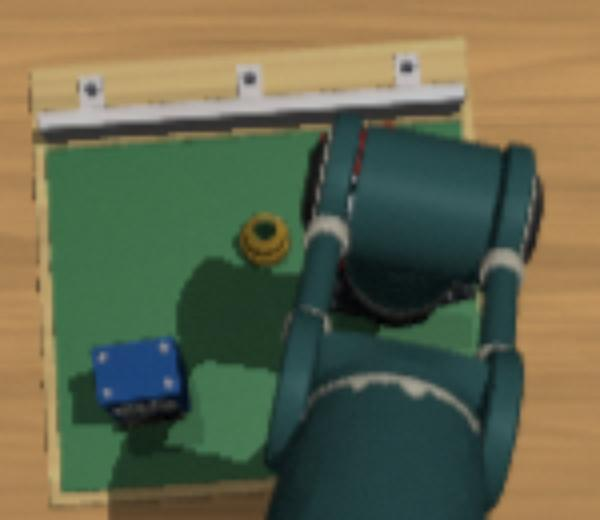

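The arm hides red from the top view now: the wrist is at (430,200) and only a red sliver shows at (360,150). I push on by force, in small steps.

```bash
python3 -m crank '{"twist":[[0,0,0],[0,0,0],[0,0,0],[0,0,0],[0,0,0]],"offset":[[0.007,0,0],[0.014,0,0],[0.021,0,0],[0.027,0,0],[0.03,0,0]],"gripper":[255,255,255,255,255]}';python3 -m crank '{"twist":[[0,0,0],[0,0,0]],"offset":[[0.004,0,0],[0.007,0,0]],"gripper":[255,255]}'
```

```text
time_s: 8.43
eef_pos: [597.4, -84.1, 28.1]
tool_rot: [0.0, 0.999, 0.04, -0.0]
contact_force: [-3.1, -0.9, 2.3]
opening: 0.1
gripper_force: 1.5
time_s: 8.68
eef_pos: [600.1, -83.9, 28.0]
tool_rot: [-0.0, 0.999, 0.04, -0.0]
contact_force: [-2.7, -0.6, 2.1]
opening: 0.0
gripper_force: 1.4
```

```bash
python3 -m crank '{"twist":[[0,0,0],[0,0,0],[0,0,0]],"offset":[[0.003,0,0],[0.006,0,0],[0.008,0,0]],"gripper":[255,255,255]}';python3 -m crank '{"twist":[[0,0,0],[0,0,0]],"offset":[[0.003,0,0],[0.005,0,0]],"gripper":[255,255]}'
```

```text
time_s: 9.05
eef_pos: [601.3, -83.7, 27.8]
tool_rot: [-0.0, 0.999, 0.04, -0.002]
contact_force: [-9.9, -1.3, 7.4]
opening: -0.2
gripper_force: 4.8
time_s: 9.3
eef_pos: [601.3, -83.5, 27.6]
tool_rot: [-0.0, 0.999, 0.04, -0.004]
contact_force: [-14.7, -1.9, 11.0]
opening: -0.1
gripper_force: 7.3
```

```bash
python3 -m crank '{"twist":[[0,0,0],[0,0,0],[0,0,0]],"offset":[[0.004,0,0],[0.008,0,0],[0.008,0,0]],"gripper":[255,255,255]}'
python3 - <<'E'
from h import *
c=shot("side");cv2.imwrite("pics/side4.png",cv2.resize(c["pixels"][170:250,230:370],None,fx=5,fy=5))
E
```

```text
time_s: 9.68
eef_pos: [601.2, -83.2, 26.8]
tool_rot: [-0.001, 0.999, 0.04, -0.007]
contact_force: [-19.6, -1.8, 13.6]
opening: 0.1
gripper_force: 10.1
```

View pics/side4.png

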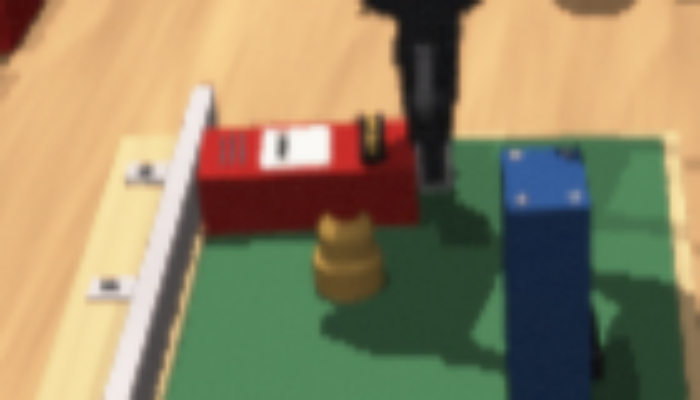

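Red sits against the fence at (205,165), terminals up. I back off straight, rise, and verify from above.

```bash
python3 -m crank '{"twist":[[0,0,0],[0,0,0],[0,0,0],[0,0,0],[0,0,0]],"offset":[[-0.03,0,-0.001],[-0.12,0,-0.01],[-0.2,0,-0.15],[-0.25,0,-0.3],[-0.3,0,-0.45]],"gripper":[255,255,255,255,255]}'
python3 -m crank '{"twist":[[0,0,0],[0,0,0],[0,0,0],[0,0,0]],"offset":[[-0.06,0.1,-0.1],[-0.06,0.25,-0.15],[-0.06,0.4,-0.15],[-0.06,0.5,-0.15]],"gripper":[255,255,255,255]}'
python3 red.py
```

```text
time_s: 10.35
eef_pos: [489.9, -92.8, 206.8]
tool_rot: [0.0, 0.999, 0.04, 0.001]
contact_force: [0.6, 0.4, 0.0]
opening: 0.1
gripper_force: 0.0
time_s: 10.85
eef_pos: [482.9, -297.1, 266.2]
tool_rot: [0.001, 0.999, 0.039, 0.002]
contact_force: [0.2, 1.2, 0.2]
opening: 0.0
gripper_force: 0.0
lying 711 ((674.7327270507812, -72.61294555664062), (125.53888702392578, 59.697723388671875), 8.955611228942871) z 56.739567550039055
red_top_left [([328.0, 153.0], 0.84), ([358.0, 269.0], 0.8)]
red_top_right [([347.0, 150.0], 0.63), ([378.0, 278.0], 0.62)]
red_terminals [([329.0, 149.0], 0.59), ([362.0, 280.0], 0.57), ([344.0, 176.0], 0.56)]
[[ 608.  -53.]
 [ 617. -112.]
 [ 741.  -92.]
 [ 732.  -33.]]
```

View pics/last.png

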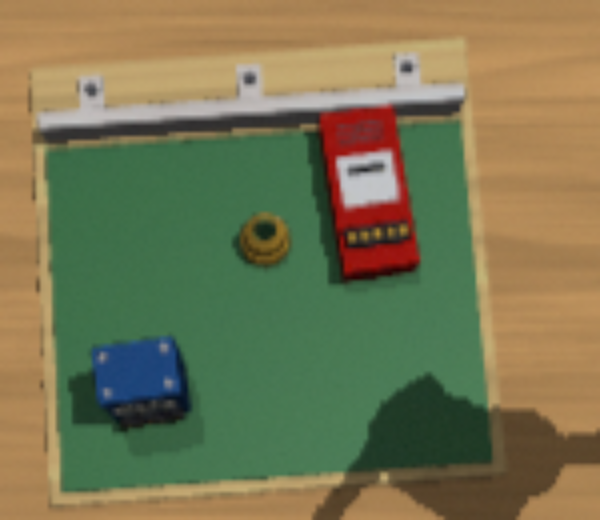

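Red is at the fence, but it looks a few degrees off: its left side runs (322,115)→(343,275). I measure the edges properly.

```bash
cat > ed.py <<'E'
from h import *
A=[]
for k in range(3):
    c=shot("top");P=c["P"];im=c["pixels"].astype(int);v,u=np.mgrid[0:400,0:640]
    m=(u>318)&(u<365)&(v>135)&(v<195)&(P[...,2]>48)&(P[...,2]<70)&(P[...,1]<-20)&(P[...,1]>-125)
    p=P[m];L=[];Rr=[];F=[]
    for x in range(620,726,6):
        q=p[abs(p[:,0]-x)<3]; L.append((x,q[:,1].max()));Rr.append((x,q[:,1].min()))
    for y in range(-105,-58,4):
        q=p[abs(p[:,1]-y)<2]; F.append((y,q[:,0].min()))
    f=[np.polyfit(*np.array(a,float).T,1) for a in(L,Rr,F)]
    A.append([np.arctan(f[0][0]),np.arctan(f[1][0]),-np.arctan(f[2][0]),np.polyval(f[0],670),np.polyval(f[1],670),np.polyval(f[2],-82)])
print("yaw L,R,foot; yL,yR at x670; foot x at y-82"); print(np.round(A,3))
# colour based: undistort via ray intersect plane z=57, subpixel lines
K=np.array(c["intrinsics"])
red=((im[...,2]>90)&(im[...,1]<0.55*im[...,2])&(u>318)&(u<365)&(v>135)&(v<195)).astype(np.uint8)
def w(uv,z):
    d=np.array([(uv[0]-K[0,2])/K[0,0],(uv[1]-K[1,2])/K[1,1],1])@c["R"].T; s=(z-c["xyz"][2])/d[2]; return (np.array(c["xyz"])+s*d)[:2]
Lp=[];Rp=[]
for r in range(150,180):
    col=np.where(red[r])[0]
    if len(col)>1: Lp.append(w((col.min()-.5,r),57));Rp.append(w((col.max()+.5,r),57))
for n,a in(("L",Lp),("R",Rp)):
    a=np.array(a);f=np.polyfit(a[:,0],a[:,1],1);print("colour",n,np.arctan(f[0]),np.polyval(f,670),np.std(a[:,1]-np.polyval(f,a[:,0])))
E
python3 ed.py; python3 go.py 522 -90 28 0.08
```

```text
yaw L,R,foot; yL,yR at x670; foot x at y-82
[[ 1.64000e-01  1.55000e-01  1.60000e-01 -4.41320e+01 -1.02532e+02
   6.13124e+02]
 [ 1.58000e-01  1.59000e-01  1.45000e-01 -4.41120e+01 -1.02434e+02
   6.13403e+02]
 [ 1.61000e-01  1.59000e-01  1.62000e-01 -4.37870e+01 -1.02366e+02
   6.13408e+02]]
colour L 0.15479991959826928 -43.49169573138944 0.9046688549646457
colour R 0.15373240069421854 -102.75922045472173 0.873677092100963
t 11.2 pos [ 482.1 -292.9  264.8] F [-0.5 -0.3  0.2] j [-0.59  0.03  1.8   0.    1.3   0.9 ]
offset [ 0.14   -0.4974  0.5921] twist [-0.0001 -0.0002  0.0003] open 0.1267943145354216 toolx [0.997 0.081 0.   ]
```

It's 0.08 rad off square: the right corner touches and the left gapes. I push again, left of the foot's middle.

```bash
python3 go.py 565 -73 28 0.08; python3 -m crank '{"twist":[[0,0,0],[0,0,0],[0,0,0],[0,0,0],[0,0,0]],"offset":[[0.05,-0.14,0],[0.1,-0.28,0],[0.15,-0.41,0.03],[0.2,-0.52,0.1],[0.245,-0.53,0.24]],"gripper":[255,255,255,255,255]}'; python3 go.py 565 -73 28 0.08
```

```text
t 11.2 pos [ 482.1 -292.9  264.8] F [-0.5 -0.3  0.2] j [-0.59  0.03  1.8   0.    1.3   0.9 ]
offset [ 0.2506 -0.5311  0.5922] twist [-0.0001 -0.0002  0.0003] open 0.1267943145354216 toolx [0.997 0.081 0.   ]
time_s: 11.82
eef_pos: [565.7, -70.8, 171.6]
tool_rot: [0.0, 0.999, 0.043, 0.004]
contact_force: [1.0, -0.7, -0.0]
opening: 0.1
gripper_force: 0.0
t 11.825 pos [565.7 -70.8 171.6] F [ 1.  -0.7 -0. ] j [-0.17  0.11  1.9   0.    1.12  1.32]
offset [-0.0052  0.005   0.359 ] twist [ 0.0004 -0.0027  0.0017] open 0.12417160459471746 toolx [0.996 0.085 0.008]
```

```bash
python3 -m crank '{"twist":[[0,0,0],[0,0,0],[0,0,0],[0,0,0],[0,0,0]],"offset":[[0,0,0.15],[0,0,0.28],[0,0,0.355],[0,0,0.355],[0.04,0,0.355]],"gripper":[255,255,255,255,255]}'; python3 -m crank '{"twist":[[0,0,0],[0,0,0],[0,0,0],[0,0,0],[0,0,0]],"offset":[[0.02,0,0],[0.028,0,0],[0.036,0,0],[0.042,0,0],[0.047,0,0]],"gripper":[255,255,255,255,255]}'; python3 go.py 600.5 -70.5 28 0.08
```

```text
time_s: 12.45
eef_pos: [579.2, -73.0, 28.1]
tool_rot: [0.0, 0.999, 0.04, 0.001]
contact_force: [0.3, -0.5, 1.4]
opening: 0.2
gripper_force: 0.0
time_s: 13.08
eef_pos: [597.2, -72.1, 26.7]
tool_rot: [-0.0, 0.999, 0.04, -0.0]
contact_force: [-0.5, -0.2, -0.7]
opening: 0.1
gripper_force: 0.0
t 13.075 pos [597.2 -72.1  26.7] F [-0.5 -0.2 -0.7] j [-0.16  0.33  1.93  0.    0.88  1.33]
offset [ 0.0085 -0.0034 -0.0032] twist [-0.      0.0001 -0.0001] open 0.10619022012011298 toolx [ 0.997  0.079 -0.   ]
```

```bash
python3 -m crank '{"twist":[[0,0,0],[0,0,0],[0,0,0],[0,0,0]],"offset":[[0.004,0,-0.002],[0.008,0,-0.004],[0.012,0,-0.004],[0.012,0,-0.004]],"gripper":[255,255,255,255]}'; python3 -m crank '{"twist":[[0,0,0],[0,0,0],[0,0,0]],"offset":[[0.003,0,0],[0.006,0,0],[0.006,0,0]],"gripper":[255,255,255]}'
```

```text
time_s: 13.58
eef_pos: [599.5, -71.6, 27.8]
tool_rot: [-0.0, 0.999, 0.04, -0.003]
contact_force: [-7.3, -0.5, 3.7]
opening: -0.3
gripper_force: 3.5
time_s: 13.95
eef_pos: [599.5, -71.5, 27.8]
tool_rot: [-0.0, 0.999, 0.04, -0.005]
contact_force: [-13.3, -0.9, 9.5]
opening: -0.3
gripper_force: 6.8
```

Blocked so far, so I push harder while easing the downward component.

```bash
python3 -m crank '{"twist":[[0,0,0],[0,0,0],[0,0,0]],"offset":[[0.004,0,-0.008],[0.008,0,-0.016],[0.008,0,-0.016]],"gripper":[255,255,255]}'; python3 -m crank '{"twist":[[0,0,0],[0,0,0],[0,0,0]],"offset":[[0.004,0,-0.003],[0.008,0,-0.006],[0.008,0,-0.006]],"gripper":[255,255,255]}'
```

```text
time_s: 14.32
eef_pos: [599.8, -69.8, 31.0]
tool_rot: [-0.002, 0.999, 0.04, -0.008]
contact_force: [-11.6, 2.3, -3.0]
opening: -0.0
gripper_force: 5.6
time_s: 14.7
eef_pos: [600.0, -69.0, 31.8]
tool_rot: [-0.002, 0.999, 0.04, -0.011]
contact_force: [-16.7, 3.4, -2.1]
opening: -0.2
gripper_force: 7.9
```

The foot has to swing about 10 mm to +y, and finger friction stops that. I back off and nudge the foot's right side to +y instead.

```bash
python3 -m crank '{"twist":[[0,0,0],[0,0,0],[0,0,0],[0,0,0],[0,0,0]],"offset":[[-0.04,0,0],[-0.1,0,-0.02],[-0.1,0.1,-0.15],[-0.05,0.2,-0.17],[0.05,0.21,-0.17]],"gripper":[255,255,255,255,255]}'; python3 ed.py; python3 go.py 628 -142 30 0.08
```

```text
time_s: 15.32
eef_pos: [639.8, -156.9, 109.0]
tool_rot: [0.002, 0.999, 0.038, 0.003]
contact_force: [0.3, 0.7, 0.0]
opening: -0.2
gripper_force: 0.0
yaw L,R,foot; yL,yR at x670; foot x at y-82
[[ 1.41000e-01  6.20000e-02  9.99000e-01 -4.26860e+01 -9.86080e+01
   6.24340e+02]
 [ 1.45000e-01  3.30000e-02  1.03300e+00 -4.27320e+01 -9.77650e+01
   6.25953e+02]
 [ 1.40000e-01  1.40000e-02  1.07100e+00 -4.26980e+01 -9.75870e+01
   6.27063e+02]]
colour L 0.156927618355061 -42.84053077366586 1.2990783725981958
colour R 0.12402516467436626 -100.90980521184133 0.8493552099044003
t 15.475 pos [ 640.  -154.1  106.5] F [-0.5  0.8 -0.4] j [-0.27  0.33  1.76  0.    1.05  1.22]
offset [-0.0283 -0.0328  0.1911] twist [ 0.0004 -0.0012 -0.0002] open -0.16084664584883288 toolx [0.997 0.079 0.004]
```

```bash
python3 -m crank '{"twist":[[0,0,0],[0,0,0],[0,0,0],[0,0,0],[0,0,0]],"offset":[[-0.028,-0.025,0.05],[-0.028,-0.03,0.15],[-0.028,-0.03,0.19],[-0.028,-0.04,0.19],[-0.028,-0.055,0.19]],"gripper":[255,255,255,255,255]}'; python3 -m crank '{"twist":[[0,0,0],[0,0,0],[0,0,0],[0,0,0]],"offset":[[0,-0.01,0],[0,-0.02,0],[0,-0.026,0],[0,-0.032,0]],"gripper":[255,255,255,255]}'; python3 go.py 628 -118.5 30 0.08
```

```text
time_s: 16.1
eef_pos: [625.8, -132.2, 30.7]
tool_rot: [0.0, 0.999, 0.04, 0.001]
contact_force: [0.4, -0.6, 0.1]
opening: 0.2
gripper_force: 0.0
time_s: 16.6
eef_pos: [623.8, -119.6, 29.6]
tool_rot: [0.0, 0.999, 0.04, 0.0]
contact_force: [-0.4, -1.5, 0.5]
opening: 0.5
gripper_force: 0.7
t 16.6 pos [ 623.8 -119.6   29.6] F [-0.4 -1.5  0.5] j [-0.23  0.38  1.86 -0.    0.91  1.26]
offset [ 0.0106 -0.0018 -0.0009] twist [ 0.0002 -0.0002 -0.    ] open 0.5071588265016523 toolx [0.997 0.08  0.001]
```

```bash
python3 -m crank '{"twist":[[0,0,0],[0,0,0],[0,0,0]],"offset":[[0,-0.005,0],[0,-0.008,0],[0,-0.008,0]],"gripper":[255,255,255]}'; python3 -m crank '{"twist":[[0,0,0],[0,0,0],[0,0,0],[0,0,0],[0,0,0]],"offset":[[0,0.05,0],[0,0.1,-0.08],[-0.1,0.15,-0.2],[-0.2,0.25,-0.25],[-0.3,0.35,-0.3]],"gripper":[255,255,255,255,255]}'; python3 ed.py
```

```text
time_s: 16.98
eef_pos: [623.3, -116.1, 29.1]
tool_rot: [-0.0, 0.999, 0.04, -0.0]
contact_force: [-0.3, -1.7, 0.6]
opening: -0.1
gripper_force: 0.5
time_s: 17.6
eef_pos: [514.1, -267.4, 150.6]
tool_rot: [0.001, 0.999, 0.04, 0.001]
contact_force: [-0.7, -0.3, 0.2]
opening: -0.1
gripper_force: 0.0
yaw L,R,foot; yL,yR at x670; foot x at y-82
[[ 6.10000e-02  7.00000e-02  9.21000e-01 -3.96850e+01 -9.74070e+01
   6.23607e+02]
 [ 6.90000e-02  7.10000e-02  9.38000e-01 -3.96940e+01 -9.73640e+01
   6.23305e+02]
 [ 6.90000e-02  7.00000e-02  9.18000e-01 -3.97160e+01 -9.74040e+01
   6.23666e+02]]
colour L 0.06224801770146618 -39.17034576065029 0.9025733270731667
colour R 0.06987620551952324 -98.09719341186994 0.8693544280613125
```

Nearly square now (0.069 against 0.078). Final straight push at the middle of the foot.

```bash
python3 go.py 570 -76 30 0.078;  python3 -m crank '{"twist":[[0,0,0],[0,0,0],[0,0,0],[0,0,0],[0,0,0]],"offset":[[0.03,-0.13,-0.02],[0.08,-0.27,-0.02],[0.14,-0.4,0],[0.175,-0.465,0.1],[0.175,-0.465,0.22]],"gripper":[255,255,255,255,255]}'; python3 go.py 570 -76 30 0.078
```

```text
t 17.75 pos [ 514.2 -268.7  151. ] F [-0.5 -0.5  0. ] j [-0.52  0.15  1.9  -0.    1.09  0.97]
offset [ 0.1744 -0.4705  0.302 ] twist [ 0.0006 -0.0009 -0.001 ] open -0.027434174127034732 toolx [0.997 0.075 0.003]
time_s: 18.38
eef_pos: [572.4, -71.4, 60.9]
tool_rot: [-0.0, 0.999, 0.042, 0.002]
contact_force: [-0.1, -0.9, -1.1]
opening: 0.1
gripper_force: 0.0
t 18.375 pos [572.4 -71.4  60.9] F [-0.1 -0.9 -1.1] j [-0.17  0.24  1.97  0.    0.93  1.32]
offset [-0.0072  0.011   0.0772] twist [-0.     -0.0011  0.0019] open 0.1445746391701228 toolx [0.996 0.084 0.004]
```

```bash
python3 -m crank '{"twist":[[0,0,0],[0,0,0],[0,0,0],[0,0,0],[0,0,0]],"offset":[[0,0,0.04],[0,0,0.077],[0,0,0.077],[0.02,0,0.077],[0.04,0,0.077]],"gripper":[255,255,255,255,255]}'; python3 go.py 595 -74 30 0.078
```

```text
time_s: 19.0
eef_pos: [587.9, -73.6, 32.2]
tool_rot: [0.0, 0.999, 0.04, 0.002]
contact_force: [0.8, -0.5, -0.3]
opening: 0.1
gripper_force: 0.0
t 19.0 pos [587.9 -73.6  32.2] F [ 0.8 -0.5 -0.3] j [-0.17  0.31  1.95  0.    0.88  1.33]
offset [0.0176 0.0025 0.0055] twist [ 0.0002 -0.0011  0.0004] open 0.11997149483762427 toolx [0.997 0.079 0.003]
```

```bash
python3 -m crank '{"twist":[[0,0,0],[0,0,0],[0,0,0],[0,0,0],[0,0,0]],"offset":[[0.01,0.001,0],[0.02,0.002,0],[0.028,0.002,0],[0.033,0.002,0],[0.036,0.002,0]],"gripper":[255,255,255,255,255]}'; python3 -m crank '{"twist":[[0,0,0],[0,0,0],[0,0,0],[0,0,0]],"offset":[[0.004,0,-0.002],[0.008,0,-0.004],[0.012,0,-0.006],[0.012,0,-0.006]],"gripper":[255,255,255,255]}'
```

```text
time_s: 19.62
eef_pos: [600.2, -72.6, 30.3]
tool_rot: [-0.0, 0.999, 0.04, -0.0]
contact_force: [-0.9, -0.8, 0.4]
opening: -0.2
gripper_force: 0.0
time_s: 20.12
eef_pos: [602.4, -72.4, 31.5]
tool_rot: [-0.0, 0.999, 0.04, -0.003]
contact_force: [-4.6, -2.1, -1.3]
opening: -0.0
gripper_force: 2.7
```

```bash
python3 -m crank '{"twist":[[0,0,0],[0,0,0],[0,0,0],[0,0,0]],"offset":[[0.005,0,-0.001],[0.01,0,-0.002],[0.015,0,-0.003],[0.015,0,-0.003]],"gripper":[255,255,255,255]}'; python3 -m crank '{"twist":[[0,0,0],[0,0,0],[0,0,0],[0,0,0]],"offset":[[0.005,0,-0.001],[0.01,0,-0.002],[0.01,0,-0.002],[0.01,0,-0.002]],"gripper":[255,255,255,255]}'
```

```text
time_s: 20.62
eef_pos: [602.3, -72.3, 31.6]
tool_rot: [-0.0, 0.999, 0.04, -0.009]
contact_force: [-20.0, -4.5, 8.0]
opening: 0.4
gripper_force: 10.0
time_s: 21.12
eef_pos: [602.3, -72.3, 31.7]
tool_rot: [-0.001, 0.999, 0.04, -0.013]
contact_force: [-28.4, -5.7, 13.1]
opening: 0.3
gripper_force: 14.8
```

```bash
python3 -m crank '{"twist":[[0,0,0],[0,0,0],[0,0,0],[0,0,0],[0,0,0]],"offset":[[-0.03,0,0],[-0.1,0,-0.01],[-0.2,0,-0.15],[-0.25,0,-0.3],[-0.3,0,-0.45]],"gripper":[255,255,255,255,255]}'
python3 -m crank '{"twist":[[0,0,0],[0,0,0],[0,0,0],[0,0,0],[0,0,0]],"offset":[[-0.06,0.1,-0.1],[-0.06,0.25,-0.15],[-0.06,0.4,-0.15],[-0.06,0.55,-0.15],[-0.06,0.55,-0.15]],"gripper":[255,255,255,255,255]}'
python3 ed.py; python3 - <<'E'
from h import *
t=shot("top")["pixels"];s=shot("side")["pixels"]
a=cv2.resize(t[120:250,250:400],(450,390),interpolation=cv2.INTER_CUBIC)
b=cv2.resize(s[180:225,250:330],(800-450,197),interpolation=cv2.INTER_CUBIC)
o=np.zeros((390,800,3),np.uint8);o[:,:450]=a;o[:197,450:]=b;cv2.imwrite("pics/fin.png",o)
E
```

```text
time_s: 21.75
eef_pos: [497.6, -80.8, 209.9]
tool_rot: [0.0, 0.999, 0.04, 0.001]
contact_force: [1.0, -0.7, -0.3]
opening: 0.4
gripper_force: 0.0
time_s: 22.38
eef_pos: [491.9, -306.2, 268.2]
tool_rot: [0.001, 0.999, 0.038, 0.001]
contact_force: [0.4, 0.8, -0.1]
opening: -0.1
gripper_force: 0.0
yaw L,R,foot; yL,yR at x670; foot x at y-82
[[ 7.80000e-02  8.60000e-02  9.21000e-01 -3.99080e+01 -9.73370e+01
   6.24370e+02]
 [ 7.80000e-02  7.80000e-02  9.30000e-01 -3.98830e+01 -9.75910e+01
   6.24602e+02]
 [ 7.00000e-02  7.60000e-02  9.30000e-01 -4.00240e+01 -9.75550e+01
   6.24978e+02]]
colour L 0.06224801770146618 -39.17034576065029 0.9025733270731667
colour R 0.06987620551952324 -98.09719341186994 0.8693544280613125
```

View pics/fin.png

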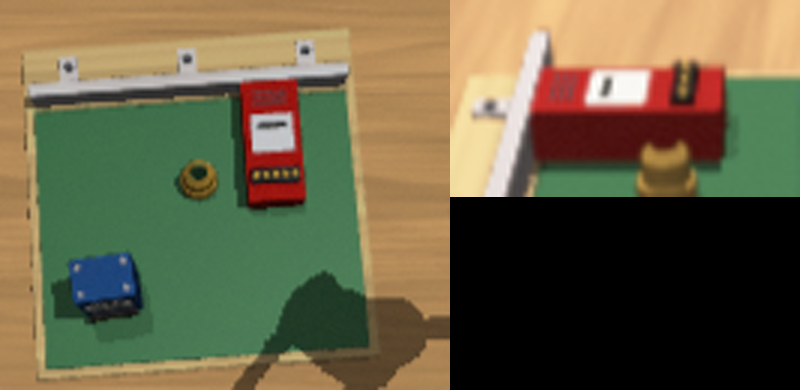

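Red now lies flush and square against the fence (270,82), at yaw 0.077 against the fence's 0.078, with its terminals up at (275,175). Blue still stands at (104,285) and the socket (197,180) has not moved. I hand it in.

```bash
python3 -c "
from station import sign_off
print(sign_off())"
```

```text
the job is handed in; nothing more can be done
None
```

I pushed the red ballast over onto the board with its terminal strip up and slid it flush and square against the fence (measured yaw about 0.077 rad against the fence's 0.078); the blue ballast and socket stand where they were, and I handed the job in with the clock at about 23 s.

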